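# Shim the detector in its calibration cradle

### The arm

A 6-joint arm with a two-finger parallel gripper is mounted at the origin on the work surface. World frame = base frame: x ahead of the robot, y to its left, z up, the work surface at z = 0. Lengths are in m, angles in rad, forces in N, time in s.
With the tool pointing down it reaches from about 0.35 to 0.875 m from the base axis. Payload 4.2 kg.
Tool frame: the origin (TCP) lies at the centre of the arm's flange, where the gripper is bolted on; the fingertips stand 173 mm ahead of it and the grasp point (between the pads) lies 155 mm ahead of it; z points along the fingers, y is the direction in which the jaws open and shut (so a half turn about z gives the same grasp; the last joint's range is limited). The gripper opens to 85 mm and grips with 20 to 120 N. Pads are 22 mm wide; open, the fingers measure 114 mm over their backs; the gripper's body (76 mm by 85 mm) begins 54 mm behind the grasp point. The pads swing forward as they close: fully open they stand 13 mm farther back than shut.
Start: joints at [1.415, 0.385, 0.008, 0, -1.194, -0.259], TCP at [0.252, 0.572, 0.405] pointing down, gripper open.
Joint ranges: [-3.14, 3.14], [-1.21, 2.06], [-1.07, 1.41], [-3.16, 2.05], [-2.99, -0.16], [-3.1, 3.1]. Speed limits (rad/s): [2.79, 2.79, 3.14, 3.14, 3.14, 3.14].

### API

Orientations are given as a 3x3 rotation matrix whose columns are the frame's x, y, z axes.
In Python, from plant import robot, vision, job gives the robot as it stands.
- The arm moves only by the shell command python3 -m jog 'ROWS' [OPENING] [FORCE]. ROWS is JSON, a list of rows, each a list of 4 numbers: the shift along the tool's x, y, z each as a share of 0.1 m, from -1 to 1, then the turn about the tool's z as a share of 180 degrees, from -1 to 1. In form: [[tx, ty, tz, roll], ...]. A call has 1 to 10 rows; each row is the pose to reach, as a shift and turn from the pose commanded when the call began, along the tool's axes at that moment, turning the shorter way round; what a row does not reach only later rows make up. A row lasts 1/10 s, in which the tool goes at most 50 mm and 8.59 degrees, less where a joint would pass 70% of its speed; a pose out of reach is approached as far as the arm can. A call with a number of a shift or a turn outside -1 to 1 is refused whole. A call with a gripper value outside its range is refused whole. OPENING is the opening, from 0 (shut) to 1 (fully open), set as the call begins (- or left out, the last holds). The fingers move at their own pace and stop on an object; FORCE is the grip in N (left out, the last holds). Time passes only in rows, so rows that repeat a pose let the fingers close. It gives the time, the measured TCP pose, the force and the opening at its end, in the units of the state.
- robot.state(): the state, without advancing time (a new reading comes with each control period).
- vision.read_camera(name): name is "side" or "top" or "wrist"; returns the picture (480x640x3 uint8, red, green, blue); there is no depth.
- vision.camera_params(name): a dict with "intrinsics" (3x3 intrinsics, pixels), "rvec" (rotation vector, rad) and "tvec" (3), from world to camera coordinates, as OpenCV has them. Camera axes: x right, y down, z forward; pixel columns grow to the right and rows downward; lengths in m; the calibration is good to about 2 mm. A picture is of the moment at which its call begins: read the wrist's pose just before it. camera_params takes no time and is no camera call; for the wrist camera it gives the pose at the moment of the call.
- job.hand_in(): hands the job in, once; it reports no verdict.
The state is a dict: "clock": time; "joint_pos": joint angles; "joint_vel": joint speeds; "joint_efforts": joint torques, N m; "ee_pos": TCP position; "tool_rot": TCP orientation; "ft_force": force on the tool from outside, world axes, zero at the start; "moment": the same for the moment, N m; "width": finger opening in m.
Only numpy, scipy, OpenCV 4.12 (cv2) and the standard library are available. Lean on these libraries where they do the work, as an engineer would, in place of code of your own. Each camera call takes 0.05 s, during which the arm holds its last target.

### The job

The gas detector clamped in the calibration cradle must be backed by a snug spacer between its end and the end stop. Try the steel spacer plates from the rack in the gap, without forcing any (a light push only), and leave the thickest one that slides in standing fully down on the cradle's floor, about mid-way along the gap. The other plates stay in, or go back into, the slots of the rack; leave everything else where it is.

Things in the scene. Friction and masses are not known exactly. Their poses are not given: they have to be found in the camera images.
- plate_a_mid (a point): Centre (41 mm above its foot) of a spacer plate: steel, 14 mm thick (its y), 44 mm wide (x), 42 mm high, foot edges bevelled 2 mm; on top an upright black grip bar 18 mm long (x), 12 mm thick (y), from 42 to 82 mm above the foot. z up. About 200 g. Stands in a slot of the rack, turned under 0.1 rad from the rack's axes.
- plate_b_mid (a point): Centre (41 mm above its foot) of a spacer plate: steel, 16.5 mm thick (its y), 44 mm wide (x), 42 mm high, foot edges bevelled 2 mm; on top an upright black grip bar 26 mm long (x), 12 mm thick (y), from 42 to 82 mm above the foot. z up. About 230 g. Stands in a slot of the rack, turned under 0.1 rad from the rack's axes.
- plate_c_mid (a point): Centre (41 mm above its foot) of a spacer plate: steel, 19 mm thick (its y), 44 mm wide (x), 42 mm high, foot edges bevelled 2 mm; on top an upright black grip bar 34 mm long (x), 12 mm thick (y), from 42 to 82 mm above the foot. z up. About 260 g. Stands in a slot of the rack, turned under 0.1 rad from the rack's axes.
- plate_d_mid (a point): Centre (41 mm above its foot) of a spacer plate: steel, 21.5 mm thick (its y), 44 mm wide (x), 42 mm high, foot edges bevelled 2 mm; on top an upright black grip bar 42 mm long (x), 12 mm thick (y), from 42 to 82 mm above the foot. z up. About 290 g. Stands in a slot of the rack, turned under 0.1 rad from the rack's axes.
- rack: Fixed aluminium rack, 252 x 52 mm, 34 mm high; origin at the centre of its underside on the bench, z up. Four slots in a row, centred at x = -90, -30, 30, 90 mm, y = 0, each 52 mm (x) by 32 mm (y), floor 6 mm above the bench. Every slot takes any plate loosely; which plate stands in which slot changes.
- cradle: Grey slab 130 (x) x 250 (y) x 12 mm with an end stop and, to its +y, the gas detector (74 x 150 x 40 mm), all fixed. Origin on the bench below the middle of the stop's inner face (normal to y), z up. From that face to the detector's end is the gap: 14.8 to 23.5 mm, never the same; 74 mm long (x), centred on x = 0, walls rigid, upright, 40 mm above the slab top, upper edges bevelled 4 mm at 45 degrees.
- wrench: Bystander: open-ended steel wrench, 150 mm long, lying on the bench; origin at its underside (tools: on their axis). Not to be disturbed.
- adapter: Bystander: brass adapter, 26 mm dia, 36 mm high, standing; origin at its underside (tools: on their axis). Not to be disturbed.
- screwdriver: Bystander: screwdriver, 170 mm long, lying; origin at its underside (tools: on their axis). Not to be disturbed.
- cup: Bystander: blue plastic cup, 56 mm dia, 60 mm high; origin at its underside (tools: on their axis). Not to be disturbed.
- collar: Bystander: steel ring, 36 mm dia, 14 mm high; origin at its underside (tools: on their axis). Not to be disturbed.
- fitting: Bystander: steel fitting, 24 mm dia, 28 mm high, standing; origin at its underside (tools: on their axis). Not to be disturbed.
- spare_detector: Bystander: second grey detector, 66 x 120 x 34 mm, lying loose on the bench; origin at its underside (tools: on their axis). Not to be disturbed.

How it is judged:
By the outcome, as a careful person would: the job done as asked, in the order asked, and still so for the second after the job is handed in, with the robot touching nothing.
It also fails if it takes over 72 s, if anything falls off the work surface, if the arm or the gripper's body presses on something with over 40 N, if the wrist force passes 120 N, or if a joint passes its speed limit or range.

## Working session

There is one attempt and no reset: what is moved stays moved. The work goes in short steps, Python scripts to look and compute and a shell command to move; the robot and the scene stay as the last step left them, time stands still between calls to the robot, and variables do not carry over. Pictures are saved under pics/ and viewed, and the job is handed in when it is done.

```bash
ls; mkdir -p pics; python3 - <<'E'
from plant import robot, vision
import cv2
s=robot.state(); print({k:s[k] for k in('clock','ee_pos','tool_rot','width','ft_force')})
for n in('top','side','wrist'):
    p=vision.camera_params(n); print(n,p)
    cv2.imwrite(f'pics/{n}0.png',cv2.cvtColor(vision.read_camera(n),cv2.COLOR_RGB2BGR))
E
```

```text
pics
{'clock': 0.0, 'ee_pos': array([0.25175583, 0.57182018, 0.40362262]), 'tool_rot': array([[ 9.15112285e-01, -4.03198183e-01, -8.55218507e-04],
       [-4.03199089e-01, -9.15110109e-01, -1.99568695e-03],
       [ 2.20382508e-05,  2.17110097e-03, -9.99997643e-01]]), 'width': 0.08541643866008287, 'ft_force': array([ 0.50417305, -0.60506026, -0.89856424])}
top {'intrinsics': array([[521.22679362,   0.        , 311.8531484 ],
       [  0.        , 521.22679362, 238.55842063],
       [  0.        ,   0.        ,   1.        ]]), 'rvec': array([ 2.15198065, -2.11485001,  0.20677864]), 'tvec': array([0.08512391, 0.55402154, 1.23638046])}
side {'intrinsics': array([[448.06657642,   0.        , 324.63594457],
       [  0.        , 448.06657642, 233.95957593],
       [  0.        ,   0.        ,   1.        ]]), 'rvec': array([ 2.19663408, -0.64208795,  0.31458324]), 'tvec': array([-0.42544496,  0.28528315,  0.71057834])}
wrist {'intrinsics': array([[406.69860553,   0.        , 317.84769783],
       [  0.        , 406.69860553, 239.5996735 ],
       [  0.        ,   0.        ,   1.        ]]), 'rvec': array([-1.6004967 ,  2.45494911,  0.40922613]), 'tvec': array([ 0.62416626, -0.04388841,  0.38213828])}
```

View pics/top0.png

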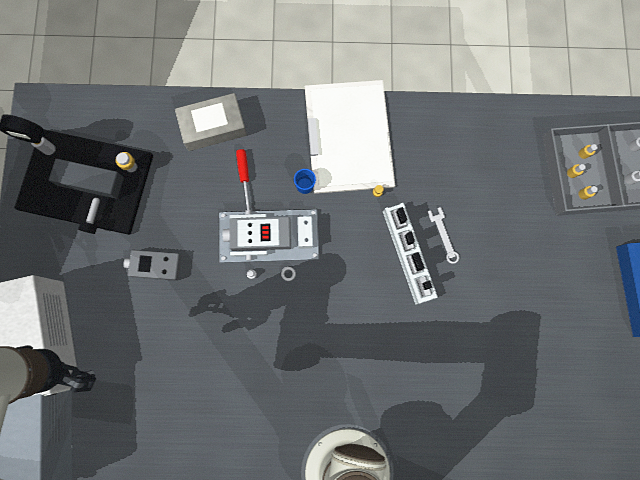

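View pics/side0.png

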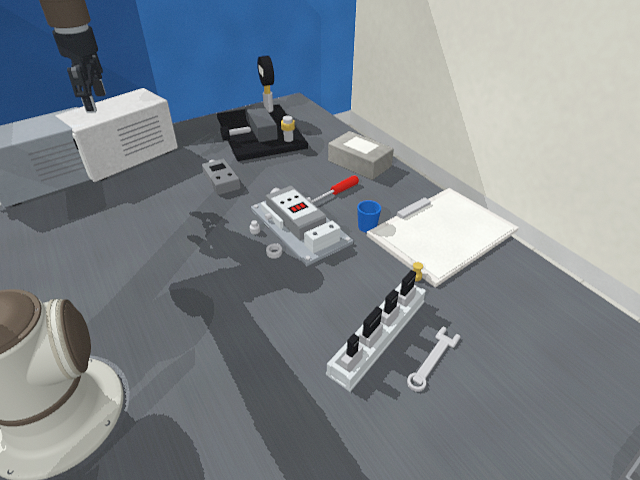

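View pics/wrist0.png

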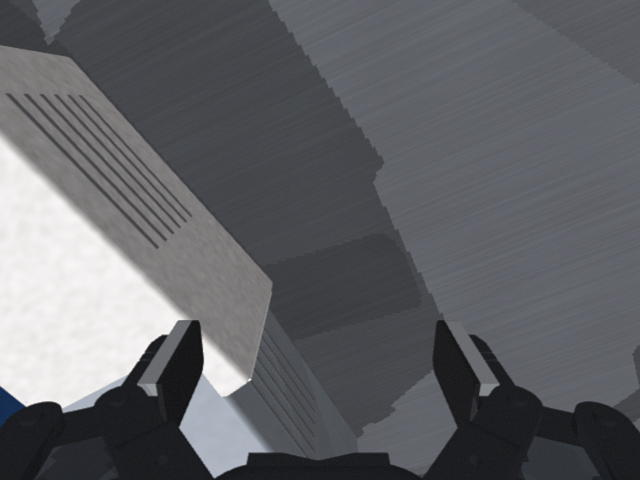

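```bash
cat > h.py <<'E'
import numpy as np, cv2
from plant import robot, vision
def cam(n):
    p=vision.camera_params(n); R=cv2.Rodrigues(np.array(p['rvec'],float))[0]; t=np.array(p['tvec'],float)
    return np.array(p['intrinsics']),R,t
def ray(c,uv,z):
    K,R,t=c; d=R.T@np.linalg.inv(K)@np.array([uv[0],uv[1],1.]); o=-R.T@t
    return o+d*(z-o[2])/d[2]
def proj(c,P):
    K,R,t=c; q=K@(R@np.array(P)+t); return q[:2]/q[2]
E
python3 - <<'E'
from h import *
im=cv2.imread('pics/top0.png'); c=im[195:310,210:470]; cv2.imwrite('pics/topz.png',cv2.resize(c,None,fx=3,fy=3,interpolation=cv2.INTER_CUBIC))
ct=cam('top')
for n,uv,z in [('rackTL',(384,207),.034),('rackTR',(403,204),.034),('rackBR',(438,296),.034),('rackBL',(418,302),.034),('slabTL',(219,210),.012),('slabTR',(319,210),.012),('slabBR',(319,258),.012),('slabBL',(219,262),.012)]:
    print(n,ray(ct,uv,z).round(4))
E
```

```text
rackTL [ 0.6398 -0.0866  0.034 ]
rackTR [ 0.6485 -0.1349  0.034 ]
rackBR [ 0.4177 -0.2176  0.034 ]
rackBL [ 0.4022 -0.168   0.034 ]
slabTL [0.629  0.3329 0.012 ]
slabTR [0.634  0.0772 0.012 ]
slabBR [0.5097 0.0755 0.012 ]
slabBL [0.495  0.3265 0.012 ]
```

View pics/topz.png

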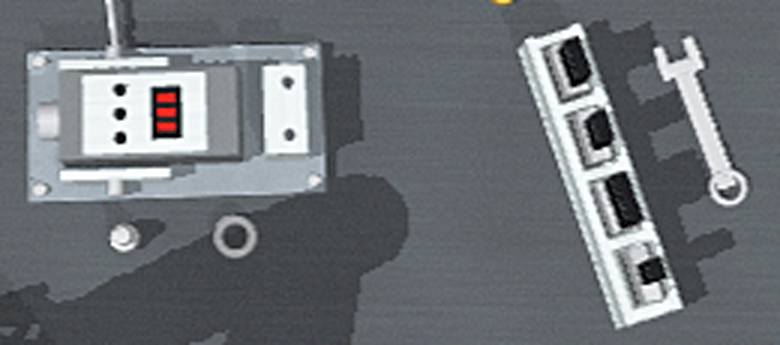

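```bash
cat >> h.py <<'E'
def goto(P,yaw,z=None):
    """print tool-frame shift (share of 0.1 m) from the measured TCP to P, and roll share to tool-x yaw"""
    s=robot.state(); R=s['tool_rot']; d=np.array(P)-s['ee_pos']
    y0=np.arctan2(R[1,0],R[0,0]); dy=(yaw-y0+np.pi)%(2*np.pi)-np.pi
    print('shift',(R.T@d/0.1).round(4),'roll',round(-dy/np.pi,4))
E
python3 - <<'E'
from h import *
s=robot.state(); K,R,t=cam('wrist'); o=-R.T@t
T=s['tool_rot']; print('cam in tool',T.T@(o-s['ee_pos']),'axes', (T.T@R.T).round(3))
goto([0.566-0.0,0.13,0.40],0.04)
E
```

```text
cam in tool [ 0.08308984 -0.00024615  0.02956707] axes [[ 0.    -0.945 -0.326]
 [ 1.    -0.     0.   ]
 [-0.    -0.326  0.945]]
shift [4.6566 2.7772 0.0438] roll -0.1448
```

```bash
python3 -m jog '[[0.5,0.3,0,0],[0.93,0.555,0,0]]'; python3 -m jog '[[0.5,0.3,0,0],[0.93,0.555,0,0]]' ; python3 -m jog '[[0.5,0.3,0,0],[0.93,0.555,0,0]]'; python3 -m jog '[[0.5,0.3,0,0],[0.93,0.555,0,0]]'
```

```text
clock: 0.35
ee_pos: [0.3096, 0.4902, 0.4037]
tool_rot: [[0.916, -0.401, -0.0], [-0.401, -0.916, -0.001], [0.0, 0.001, -1.0]]
ft_force: [1.4, -0.0, 0.7]
width: 0.0853
clock: 0.55
ee_pos: [0.3683, 0.4073, 0.4045]
tool_rot: [[0.916, -0.402, -0.0], [-0.402, -0.916, -0.0], [-0.0, 0.0, -1.0]]
ft_force: [0.8, 0.6, 0.0]
width: 0.0854
clock: 0.75
ee_pos: [0.4263, 0.3256, 0.4046]
tool_rot: [[0.915, -0.403, -0.0], [-0.403, -0.915, -0.0], [-0.0, 0.0, -1.0]]
ft_force: [1.4, 0.8, 0.7]
width: 0.0851
clock: 0.95
ee_pos: [0.4842, 0.2441, 0.4047]
tool_rot: [[0.915, -0.403, -0.0], [-0.403, -0.915, 0.0], [-0.0, 0.0, -1.0]]
ft_force: [1.2, 0.9, 0.3]
width: 0.0852
```

```bash
python3 -m jog '[[0.4,0.3,0.2,-0.04],[0.8,0.5,0.5,-0.08],[0.93,0.555,0.7,-0.125],[0.93,0.555,0.7,-0.145],[0.93,0.555,0.7,-0.145],[0.93,0.555,0.7,-0.145],[0.93,0.555,0.7,-0.145],[0.93,0.555,0.7,-0.145]]'
python3 - <<'E'
from h import *
import pickle
c=cam('wrist'); im=vision.read_camera('wrist'); cv2.imwrite('pics/w1.png',im[:,:,::-1]); pickle.dump(c,open('w1.pkl','wb'))
s=robot.state();print(s['clock'],s['ee_pos'],s['ft_force'])
E
```

```text
clock: 1.75
ee_pos: [0.5461, 0.1582, 0.3354]
tool_rot: [[0.999, 0.041, 0.001], [0.041, -0.999, 0.001], [0.001, -0.001, -1.0]]
ft_force: [-0.1, -0.7, 0.6]
width: 0.0855
1.8 [0.54603944 0.15818364 0.33536289] [ 0.20744028 -0.0940903   0.44132778]
```

View pics/w1.png

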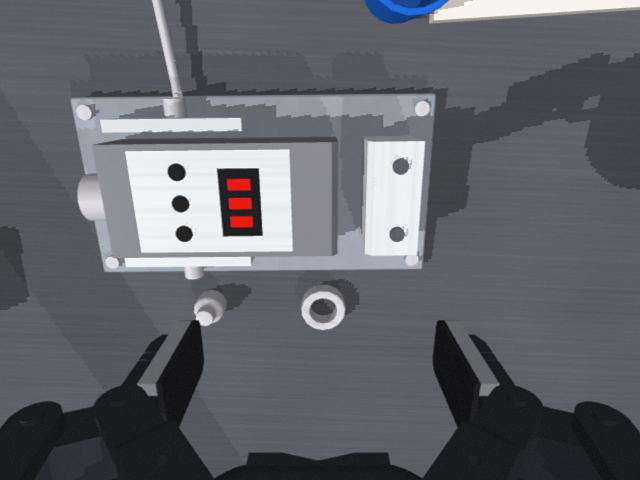

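```bash
python3 - <<'E'
from h import *
import pickle
c=pickle.load(open('w1.pkl','rb'))
for n,uv,z in [('detT',(337,138),.052),('detB',(337,255),.052),('stT',(364,140),.052),('stB',(364,254),.052),('slabTL',(71,98),.012),('slabTR',(437,95),.012),('slabBR',(421,268),.012),('slabBL',(105,271),.012)]: print(n,ray(c,uv,z).round(4))
im=cv2.imread('pics/w1.png')[125:270,310:450]; cv2.imwrite('pics/w1z.png',cv2.resize(im,None,fx=4,fy=4,interpolation=cv2.INTER_CUBIC))
E
```

```text
detT [0.6079 0.1499 0.052 ]
detB [0.5318 0.1456 0.052 ]
stT [0.6074 0.1334 0.052 ]
stB [0.5333 0.1276 0.052 ]
slabTL [0.6236 0.3309 0.012 ]
slabTR [0.6358 0.0815 0.012 ]
slabBR [0.5083 0.0766 0.012 ]
slabBL [0.4955 0.3242 0.012 ]
```

View pics/w1z.png

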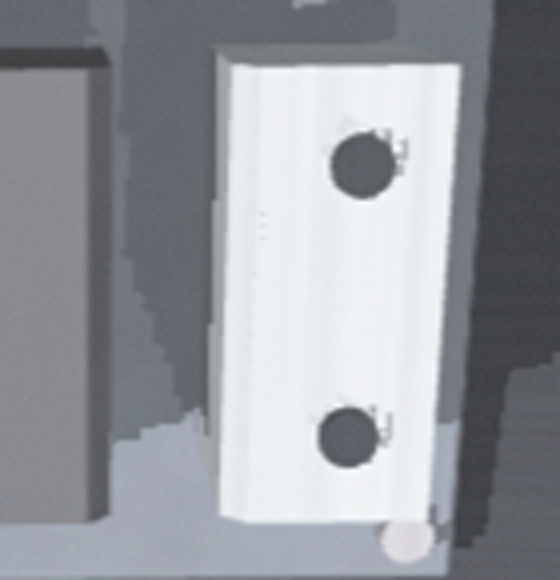

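```bash
python3 - <<'E'
from h import *
goto([0.557,0.1385,0.28],0.05)
E
```

```text
shift [0.1008 0.2016 0.5536] roll -0.0028
```

```bash
python3 -m jog '[[0.05,0.1,0.28,-0.003],[0.1,0.2,0.55,-0.003],[0.1,0.2,0.55,-0.003],[0.1,0.2,0.55,-0.003],[0.1,0.2,0.55,-0.003],[0.1,0.2,0.55,-0.003]]'
python3 - <<'E'
from h import *
import pickle
c=cam('wrist'); im=vision.read_camera('wrist')[:,:,::-1].copy(); cv2.imwrite('pics/w2.png',im); pickle.dump(c,open('w2.pkl','wb'))
cv2.imwrite('pics/w2z.png',cv2.resize(im[60:280,250:400],None,fx=2.7,fy=2.7,interpolation=cv2.INTER_CUBIC))
for r in range(110,240,20): print(r,cv2.cvtColor(im,cv2.COLOR_BGR2GRAY)[r,285:350].tolist())
E
```

```text
clock: 2.4
ee_pos: [0.5573, 0.1387, 0.2814]
tool_rot: [[0.999, 0.051, 0.003], [0.051, -0.999, 0.001], [0.003, -0.001, -1.0]]
ft_force: [0.5, -0.9, 0.1]
width: 0.0854
110 [59, 58, 59, 59, 59, 61, 58, 58, 60, 61, 61, 58, 60, 58, 59, 59, 58, 58, 59, 60, 59, 59, 58, 60, 58, 59, 60, 59, 59, 58, 59, 59, 60, 59, 59, 58, 60, 60, 60, 58, 59, 58, 59, 60, 58, 58, 57, 58, 57, 58, 58, 57, 58, 58, 62, 57, 60, 56, 56, 59, 57, 58, 57, 57, 58]
130 [149, 148, 148, 148, 149, 149, 148, 147, 146, 157, 162, 161, 162, 161, 162, 162, 164, 162, 163, 162, 161, 162, 162, 163, 162, 164, 163, 162, 152, 146, 147, 147, 149, 148, 148, 147, 147, 150, 149, 148, 148, 147, 150, 148, 147, 149, 149, 149, 148, 148, 148, 149, 147, 146, 145, 147, 147, 147, 145, 145, 145, 146, 147, 145, 145]
150 [99, 101, 99, 101, 102, 99, 99, 100, 101, 99, 101, 102, 102, 102, 102, 103, 111, 116, 117, 115, 115, 116, 115, 115, 116, 116, 115, 107, 103, 102, 101, 101, 100, 101, 100, 101, 99, 101, 101, 101, 101, 99, 100, 100, 101, 100, 99, 100, 100, 99, 100, 101, 100, 100, 101, 100, 101, 100, 100, 102, 103, 103, 101, 102, 100]
170 [67, 65, 66, 6
[... 529 characters left out ...]
02, 100, 97, 116, 150, 199, 226, 230, 232, 232, 230, 229, 228, 229, 234]
210 [135, 134, 134, 134, 134, 134, 135, 135, 135, 135, 135, 110, 91, 91, 92, 91, 91, 92, 91, 77, 64, 91, 111, 115, 118, 115, 116, 115, 106, 101, 101, 100, 99, 100, 99, 100, 100, 99, 102, 101, 99, 100, 102, 98, 100, 100, 101, 101, 100, 100, 100, 98, 98, 138, 163, 215, 231, 232, 231, 232, 230, 230, 182, 159, 174]
230 [136, 135, 134, 135, 134, 135, 135, 136, 136, 134, 134, 115, 96, 89, 90, 89, 89, 88, 90, 80, 66, 82, 106, 115, 118, 116, 115, 116, 118, 116, 117, 105, 99, 100, 99, 100, 100, 100, 100, 99, 100, 101, 100, 102, 100, 102, 102, 101, 101, 102, 100, 96, 97, 139, 174, 220, 232, 232, 232, 230, 229, 225, 213, 228, 235]
```

View pics/w2z.png

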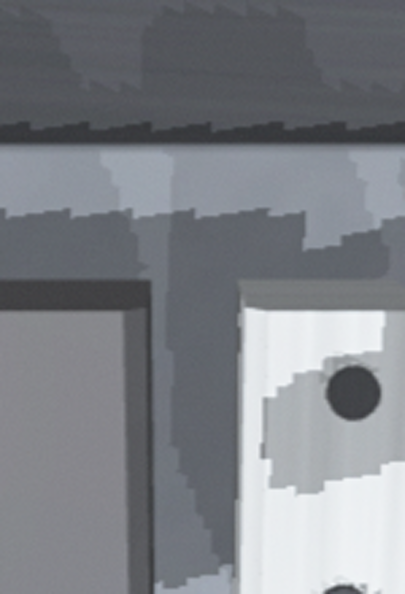

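```bash
python3 - <<'E'
from h import *
import pickle
c=pickle.load(open('w2.pkl','rb'))
g=cv2.cvtColor(cv2.imread('pics/w2.png'),cv2.COLOR_BGR2GRAY).astype(float)
K,R,t=c; print('cam',-R.T@t)
def cross(row,a,b,lev):
    for u in range(a,b):
        if (row[u]-lev)*(row[u+1]-lev)<=0 and row[u]!=row[u+1]: return u+(lev-row[u])/(row[u+1]-row[u])
L=[];S=[]
for v in range(185,330,6):
    r=g[v-1:v+2].mean(0)
    a=cross(r,300,308,78); b=cross(r,333,345,192)
    w=cross(r,a and 305 or 305,310,90); w2=cross(r,333,345,120)
    print(v,a,w,w2,b,end=' | ')
    if a and b:
        L.append(ray(c,(a,v),.048));S.append(ray(c,(b,v),.048))
        if w and w2: print('floor gap',np.linalg.norm(ray(c,(w,v),.012)-ray(c,(w2,v),.012))*1e3, 'top',np.linalg.norm(L[-1]-S[-1])*1e3)
L=np.array(L);S=np.array(S)
for Q in(L,S):
    p=np.polyfit(Q[:,0],Q[:,1],1); print('slope',p[0],'y at .57',np.polyval(p,.57))
E
```

```text
cam [0.64061165 0.14363573 0.25206237]
185 303.5192307692308 305.7037037037037 338.5187969924812 340.12264150943395 | floor gap 19.57071513080598 top 18.556415786932025
191 303.75 305.7307692307692 337.64285714285717 339.8217054263566 | floor gap 19.124354310556427 top 18.375402108501692
197 303.7719298245614 306.0 337.5040650406504 339.79831932773106 | floor gap 18.97167813145992 top 18.441602429329095
203 303.74074074074076 306.04477611940297 337.531746031746 339.5743243243243 | floor gap 19.054078785651825 top 18.432594300531484
209 303.8723404255319 306.0 337.5289256198347 339.5732484076433 | floor gap 19.17320478222395 top 18.45456161289379
215 303.85714285714283 306.1363636363636 337.5327868852459 339.5576923076923 | floor gap 19.18688324053091 top 18.545488909040987
221 303.9166666666667 306.38461538461536 337.528 339.3703703703704 | floor gap 19.126664990480393 top 18.508644399417918
227 303.8095238095238 306.3536585365854 337.51612903225805 339.3695652173913 | floor gap 19.233819095589705 top 18.656730690106833
233 304.2093023255814 306.3 337.5078125 339.1192660550459 | floo
[... 624 characters left out ...]
009082220772942 top 18.42409537781721
269 304.5882352941176 306.6756756756757 335.5660377358491 338.5389221556886 | floor gap 18.47643678963625 top 18.456594681451012
275 304.7118644067797 306.5174825174825 None 338.4805194805195 | 281 304.6949152542373 306.23737373737373 None 338.3550724637681 | 287 304.7916666666667 305.71875 None 338.3430656934307 | 293 None 305.1714285714286 None 338.10526315789474 | 299 None None None 338.05607476635515 | 305 None None None 337.9746835443038 | 311 None None None None | 317 None None None None | 323 None 308.4 None None | 329 None None None None | slope 0.05182845722277756 y at .57 0.1474831588111663
slope 0.05158624481776364 y at .57 0.12898628286173242
```

```bash
python3 - <<'E'
from h import *
goto([0.555,-.142,0.39],0.33)
E
python3 -m jog '[[0,0.3,-0.4,0],[0,0.7,-0.8,0],[0,0.95,-1,0]]'
python3 -m jog '[[0,0.5,0,0],[0,0.95,0,0]]'
python3 -m jog '[[0.1,0.45,-0.1,-0.04],[0.12,0.9,-0.1,-0.08],[0.12,0.9,-0.1,-0.09],[0.12,0.9,-0.1,-0.09],[0.12,0.9,-0.1,-0.09],[0.12,0.9,-0.1,-0.09],[0.12,0.9,-0.1,-0.09]]'
python3 - <<'E'
from h import *
import pickle
c=cam('wrist'); im=vision.read_camera('wrist')[:,:,::-1].copy(); cv2.imwrite('pics/w3.png',im); pickle.dump(c,open('w3.pkl','wb'))
E
```

```text
shift [-0.1623  2.8001 -1.0919] roll -0.0889
clock: 2.75
ee_pos: [0.5619, 0.0424, 0.3833]
tool_rot: [[0.999, 0.051, 0.005], [0.051, -0.999, 0.001], [0.005, -0.001, -1.0]]
ft_force: [0.4, 0.0, 0.8]
width: 0.0855
clock: 2.95
ee_pos: [0.5664, -0.0529, 0.3822]
tool_rot: [[0.999, 0.051, 0.005], [0.051, -0.999, 0.001], [0.005, -0.001, -1.0]]
ft_force: [0.9, 0.2, -0.2]
width: 0.0856
clock: 3.65
ee_pos: [0.5831, -0.1399, 0.39]
tool_rot: [[0.945, 0.328, 0.0], [0.328, -0.945, 0.0], [0.0, 0.0, -1.0]]
ft_force: [-0.5, 0.3, -0.3]
width: 0.0855
```

View pics/w3.png

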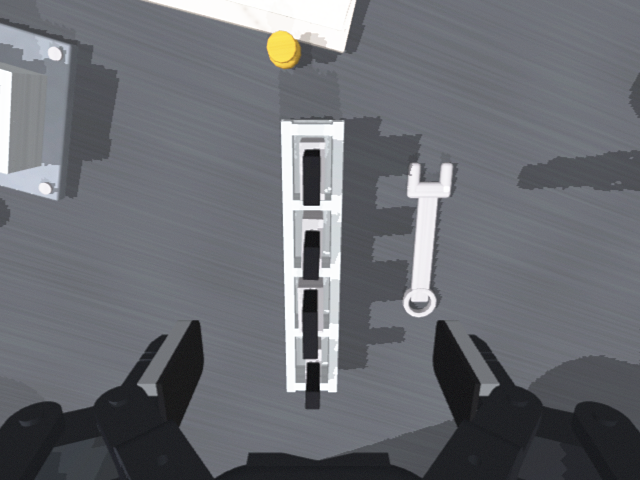

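```bash
python3 - <<'E'
from h import *
import pickle
c=pickle.load(open('w3.pkl','rb')); im=cv2.imread('pics/w3.png')
m=((im.max(2)<45)).astype(np.uint8); m[:, :290]=0; m[:,335:]=0
n,l,st,ce=cv2.connectedComponentsWithStats(m)
ex=np.array([np.cos(.33),np.sin(.33)])
for i in range(1,n):
    if st[i,4]<100: continue
    x,y,w,h,a=st[i]; u0,u1=x,x+w
    rows=np.where(l==i); 
    bu=rows[1][rows[0]>y+h-5]; tu=rows[1][rows[0]<y+4]
    near=ray(c,(bu.mean()+.5,y+h),.088); far=ray(c,(tu.mean()+.5,y),.048)
    print(st[i],'near',near.round(4),'far',far.round(4),'len',np.linalg.norm((far-near)[:2])*1e3,'mid',((near+far)/2).round(4),'bottom w',len(set(bu)))
for uv in [(282,121),(343,121),(338,391),(287,391)]: print(ray(c,uv,.034).round(4))
cv2.imwrite('pics/w3z.png',cv2.resize(im[110:410,270:350],None,fx=2,fy=2,interpolation=cv2.INTER_CUBIC))
E
```

```text
[304 150  16  55 511] near [ 0.5956 -0.1306  0.088 ] far [ 0.6264 -0.1197  0.048 ] len 32.605055246827185 mid [ 0.611  -0.1251  0.068 ] bottom w 15
[304 231  15  48 416] near [ 0.5426 -0.1478  0.088 ] far [ 0.5656 -0.1404  0.048 ] len 24.110957532031374 mid [ 0.5541 -0.1441  0.068 ] bottom w 6
[303 290  14  38 321] near [ 0.505  -0.1648  0.088 ] far [ 0.5155 -0.1566  0.048 ] len 13.29578539126706 mid [ 0.5103 -0.1607  0.068 ] bottom w 2
[306 363  13  30 344] near [ 0.447 -0.182  0.088] far [ 0.447  -0.1823  0.048 ] len 0.2550225676453158 mid [ 0.447  -0.1822  0.068 ] bottom w 13
[290 455  45  25 957] near [ 0.3579 -0.2124  0.088 ] far [ 0.3404 -0.2045  0.048 ] len 19.20990516770574 mid [ 0.3491 -0.2084  0.068 ] bottom w 45
[ 0.6379 -0.0909  0.034 ]
[ 0.6534 -0.1353  0.034 ]
[ 0.4147 -0.2184  0.034 ]
[ 0.3984 -0.1715  0.034 ]
```

View pics/w3z.png

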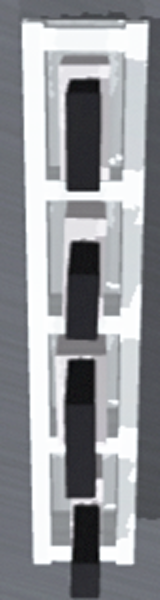

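```bash
python3 - <<'E'
from h import *
goto([0.608,-.126,0.28],0.33)
E
```

```text
shift [ 0.2805 -0.0513  1.0994] roll 0.0013
```

```bash
python3 -m jog '[[0.14,-0.05,0.4,0],[0.28,-0.05,0.8,0],[0.28,-0.05,1,0],[0.28,-0.05,1,0],[0.28,-0.05,1,0],[0.28,-0.05,1,0],[0.28,-0.05,1,0]]'
python3 - <<'E'
from h import *
import pickle
c=cam('wrist'); im=vision.read_camera('wrist')[:,:,::-1].copy(); cv2.imwrite('pics/w4.png',im); pickle.dump(c,open('w4.pkl','wb'))
cv2.imwrite('pics/w4z.png',cv2.resize(im[80:420,220:400],None,fx=1.7,fy=1.7))
E
```

```text
clock: 4.4
ee_pos: [0.6082, -0.1271, 0.2917]
tool_rot: [[0.945, 0.327, 0.004], [0.327, -0.945, -0.0], [0.003, 0.001, -1.0]]
ft_force: [-0.7, 0.3, 0.8]
width: 0.0851
```

View pics/w4.png

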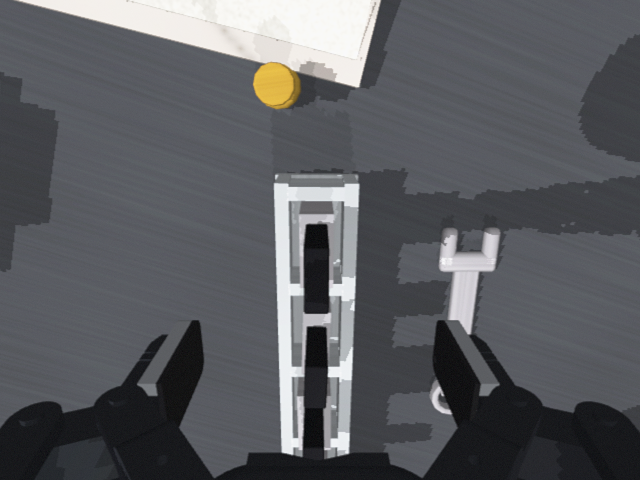

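```bash
cat > bar.py <<'E'
from h import *
import pickle
def bar(c,im,rows,box,z=.088,lev=70):
    g=cv2.cvtColor(im,cv2.COLOR_BGR2GRAY).astype(float); A=[];B=[]
    u0,u1=box; um=(u0+u1)//2
    for v in rows:
        r=g[v]; a=um
        while r[a]<lev: a-=1
        b=um
        while r[b]<lev: b+=1
        fa=a+(r[a]-lev)/(r[a]-r[a+1]); fb=b-(r[b]-lev)/(r[b]-r[b-1])
        A.append(ray(c,(fa,v),z));B.append(ray(c,(fb,v),z))
    A=np.array(A);B=np.array(B)
    for Q in(A,B,(A+B)/2):
        p=np.polyfit(Q[:,0],Q[:,1],1); print('yaw',np.arctan(p[0]).round(4),'line y at x=.53,.61',np.polyval(p,[.53,.61]).round(4), 'resid',np.std(Q[:,1]-np.polyval(p,Q[:,0])).round(5))
    print('width',np.linalg.norm((A-B)[:,:2],axis=1).mean()*1e3)
E
python3 - <<'E'
from bar import *
c=pickle.load(open('w4.pkl','rb')); im=cv2.imread('pics/w4.png')
g=cv2.cvtColor(im,cv2.COLOR_BGR2GRAY); print(g[285,295:340].tolist()); print(g[205:320:1,317].tolist())
bar(c,im,range(262,308,3),(304,329))
print('near edge',ray(c,(317,312.5),.088),'far bar foot',ray(c,(317,225),.048))
print('rack far corners',ray(c,(276,184),.034),ray(c,(358,184),.034))
E
```

```text
[237, 237, 237, 237, 226, 202, 192, 192, 134, 55, 25, 23, 23, 23, 26, 26, 26, 23, 21, 24, 23, 25, 24, 23, 24, 23, 24, 24, 23, 27, 24, 23, 21, 73, 182, 213, 214, 219, 233, 238, 239, 238, 238, 237, 237]
[99, 99, 100, 99, 101, 102, 99, 96, 105, 163, 188, 192, 191, 190, 190, 192, 188, 164, 127, 53, 17, 12, 13, 13, 12, 19, 11, 10, 13, 14, 12, 18, 17, 17, 15, 13, 19, 15, 15, 13, 18, 16, 14, 21, 28, 31, 30, 31, 30, 31, 33, 31, 27, 31, 24, 22, 26, 26, 24, 22, 27, 22, 22, 23, 25, 24, 22, 22, 22, 22, 23, 22, 23, 26, 24, 24, 23, 21, 24, 27, 24, 21, 23, 25, 21, 25, 25, 22, 24, 24, 21, 26, 25, 22, 22, 24, 26, 29, 32, 31, 33, 30, 30, 34, 33, 32, 32, 27, 62, 183, 192, 191, 190, 191, 191]
yaw 0.3264 line y at x=.53,.61 [-0.1461 -0.119 ] resid 9e-05
yaw 0.3452 line y at x=.53,.61 [-0.1599 -0.1311] resid 0.00015
yaw 0.3359 line y at x=.53,.61 [-0.153 -0.125] resid 5e-05
width 11.491660811097894
near edge [ 0.59559993 -0.13048585  0.088     ] far bar foot [ 0.62587361 -0.12000848  0.048     ]
rack far corners [ 0.63722736 -0.09148468  0.034     ] [ 0.65242035 -0.13543674  0.034     ]
```

View pics/w4z.png

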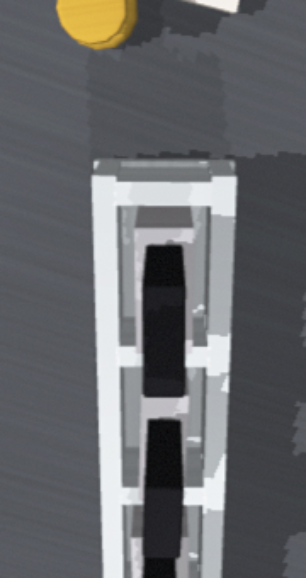

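```bash
python3 - <<'E'
from h import *
goto([0.6113,-.1247,0.226],0.336)
E
```

```text
shift [ 0.036  -0.0132  0.655 ] roll -0.001
```

```bash
python3 -m jog '[[0.036,-0.013,0.1,-0.002],[0.036,-0.013,0.3,-0.002],[0.036,-0.013,0.5,-0.002],[0.036,-0.013,0.655,-0.002],[0.036,-0.013,0.655,-0.002],[0.036,-0.013,0.655,-0.002]]' 0.5
python3 -m jog '[[0,0,0,0],[0,0,0,0],[0,0,0,0],[0,0,0,0],[0,0,0,0],[0,0,0,0],[0,0,0,0]]' 0 30
```

```text
clock: 5.05
ee_pos: [0.6112, -0.1247, 0.2242]
tool_rot: [[0.943, 0.333, -0.0], [0.333, -0.943, -0.0], [-0.0, 0.0, -1.0]]
ft_force: [-1.3, 0.6, 0.4]
width: 0.0427
clock: 5.75
ee_pos: [0.6113, -0.1247, 0.2254]
tool_rot: [[0.943, 0.333, 0.002], [0.333, -0.943, -0.0], [0.002, 0.001, -1.0]]
ft_force: [-0.9, -0.9, 6.1]
width: 0.0118
```

```bash
python3 -m jog '[[0,0,-0.15,0],[0,0,-0.35,0],[0,0,-0.6,0],[0,0,-0.85,0],[0,0,-0.95,0],[0,0,-0.95,0],[0,0,-0.95,0]]'
python3 - <<'E'
from h import *
goto([0.570,.1382,0.32],0.0517)
E
```

```text
clock: 6.45
ee_pos: [0.6102, -0.1246, 0.3174]
tool_rot: [[0.943, 0.332, -0.003], [0.332, -0.943, 0.001], [-0.003, -0.002, -1.0]]
ft_force: [0.4, 0.0, -3.4]
width: 0.0116
shift [ 0.4932 -2.6125 -0.0225] roll 0.0913
```

```bash
python3 -m jog '[[0.05,-0.2,0,0],[0.1,-0.5,0,0],[0.16,-0.9,0,0]]'
python3 -m jog '[[0.05,-0.4,0,0],[0.16,-0.85,0,0]]'
python3 -m jog '[[0.05,-0.4,0,0.03],[0.1,-0.7,0,0.06],[0.17,-0.86,0,0.0915],[0.17,-0.86,0,0.0915],[0.17,-0.86,0,0.0915],[0.17,-0.86,0,0.0915],[0.17,-0.86,0,0.0915],[0.17,-0.86,0,0.0915]]'
python3 - <<'E'
from h import *
import pickle
goto([0.570,.1382,0.32],0.0517)
c=cam('wrist'); im=vision.read_camera('wrist')[:,:,::-1].copy(); cv2.imwrite('pics/w5.png',im); pickle.dump(c,open('w5.pkl','wb'))
E
```

```text
clock: 6.75
ee_pos: [0.5955, -0.0346, 0.3167]
tool_rot: [[0.944, 0.33, -0.004], [0.33, -0.944, -0.0], [-0.004, -0.001, -1.0]]
ft_force: [0.0, -0.4, -2.6]
width: 0.0114
clock: 6.95
ee_pos: [0.5816, 0.0517, 0.317]
tool_rot: [[0.944, 0.331, -0.005], [0.331, -0.944, -0.001], [-0.005, -0.001, -1.0]]
ft_force: [0.8, -0.2, -2.4]
width: 0.0116
clock: 7.75
ee_pos: [0.5703, 0.1369, 0.319]
tool_rot: [[0.999, 0.051, -0.0], [0.051, -0.999, -0.0], [-0.0, 0.0, -1.0]]
ft_force: [-0.0, -0.3, -2.1]
width: 0.0114
shift [-0.0028 -0.0132 -0.0097] roll -0.0003
```

View pics/w5.png

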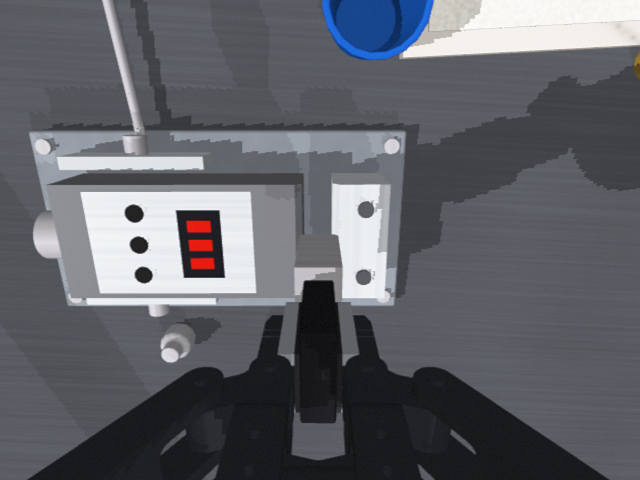

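```bash
python3 -m jog '[[0,-0.013,0.15,0],[0,-0.013,0.3,0],[0,-0.013,0.4,0],[0,-0.013,0.43,0],[0,-0.013,0.43,0],[0,-0.013,0.43,0],[0,-0.013,0.43,0]]'
python3 - <<'E'
from h import *
import pickle
goto([0.570,.1382,0.231],0.0517)
c=cam('wrist'); im=vision.read_camera('wrist')[:,:,::-1].copy(); cv2.imwrite('pics/w6.png',im); pickle.dump(c,open('w6.pkl','wb'))
cv2.imwrite('pics/w6z.png',cv2.resize(im[150:350,220:420],None,fx=3,fy=3,interpolation=cv2.INTER_CUBIC))
E
```

```text
clock: 8.5
ee_pos: [0.5705, 0.1391, 0.277]
tool_rot: [[0.999, 0.052, 0.001], [0.052, -0.999, 0.001], [0.002, -0.001, -1.0]]
ft_force: [-0.1, -0.6, -2.5]
width: 0.0116
shift [-0.0061  0.0094  0.4601] roll 0.0001
```

View pics/w6z.png

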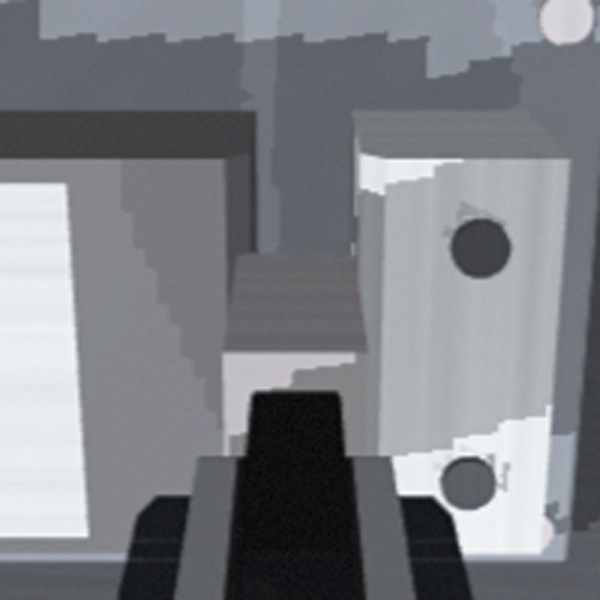

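```bash
python3 - <<'E'
from h import *
import pickle
g=cv2.cvtColor(cv2.imread('pics/w6.png'),cv2.COLOR_BGR2GRAY)
for v in(200,210,220,228,238,245,255,262): print(v,g[v,285:350].tolist())
c=pickle.load(open('w6.pkl','rb'))
s=robot.state(); R=s['tool_rot']
def tool(p): return (R.T@(p-s['ee_pos'])*1e3).round(2)
for v in (210,220,228):
    gr=g[v].astype(int)
    print(v,tool(ray(c,(304.7,v),.048)),tool(ray(c,(338.3,v),.048)))
E
```

```text
200 [66, 64, 65, 68, 66, 65, 68, 65, 65, 66, 65, 66, 65, 66, 68, 65, 66, 67, 60, 56, 87, 108, 113, 113, 114, 104, 99, 97, 99, 98, 99, 100, 102, 100, 98, 100, 98, 99, 101, 99, 99, 100, 100, 101, 99, 98, 100, 99, 99, 100, 99, 95, 98, 138, 153, 135, 123, 120, 117, 114, 117, 117, 120, 122, 122]
210 [122, 121, 121, 121, 122, 122, 121, 121, 122, 113, 91, 79, 77, 78, 80, 79, 80, 79, 67, 56, 80, 103, 113, 113, 113, 104, 99, 98, 99, 99, 101, 98, 99, 99, 98, 100, 98, 100, 100, 99, 100, 101, 99, 99, 100, 98, 100, 99, 100, 101, 100, 97, 98, 138, 172, 216, 230, 230, 231, 230, 228, 228, 228, 229, 233]
220 [123, 121, 122, 120, 122, 123, 122, 121, 121, 116, 92, 78, 79, 79, 78, 79, 79, 80, 69, 59, 79, 107, 115, 115, 114, 113, 116, 113, 103, 99, 99, 99, 96, 100, 99, 99, 99, 99, 98, 99, 98, 98, 99, 99, 99, 99, 99, 101, 102, 100, 100, 97, 100, 138, 133, 130, 138, 141, 140, 138, 138, 137, 138, 164, 177]
228 [121, 121, 124, 120, 122, 122, 121, 123, 122, 122, 98, 79, 81, 79, 76, 79, 79, 80, 67, 60, 80, 106, 114, 114, 115, 114, 116, 114, 104, 98, 98, 99, 99, 100, 99, 99, 99, 101, 100, 100, 99, 99, 99, 99, 1
[... 827 characters left out ...]
 101, 101, 101, 100, 102, 101, 100, 102, 102, 101, 101, 102, 100, 101, 103, 101, 101, 99, 101, 101, 101, 101, 101, 99, 101, 100, 101, 102, 101, 101, 100, 101, 101, 101, 100, 102, 101, 102, 100, 104, 129, 141, 139, 136, 136, 136, 156, 174, 177]
262 [121, 120, 122, 120, 122, 122, 121, 122, 121, 116, 105, 100, 100, 100, 100, 101, 98, 100, 99, 99, 100, 99, 98, 100, 101, 100, 99, 98, 101, 100, 98, 99, 98, 100, 99, 99, 99, 99, 99, 100, 99, 100, 100, 99, 100, 101, 99, 99, 99, 101, 99, 100, 100, 98, 99, 100, 101, 128, 139, 138, 133, 137, 164, 180, 179]
210 [ 30.46  -7.27 229.  ] [ 30.47   9.74 228.99]
220 [ 25.2   -7.33 228.99] [ 25.2    9.82 228.98]
228 [ 20.92  -7.37 228.99] [ 20.93   9.89 228.98]
```

```bash
python3 -m jog '[[-0.005,0.016,0,0],[-0.005,0.016,0.04,0],[-0.005,0.016,0.09,0],[-0.005,0.016,0.09,0],[-0.005,0.016,0.09,0],[-0.005,0.016,0.09,0]]'
python3 -m jog '[[0,0,0.01,0],[0,0,0.02,0],[0,0,0.03,0],[0,0,0.03,0]]'
```

```text
clock: 9.15
ee_pos: [0.5698, 0.1375, 0.2672]
tool_rot: [[0.999, 0.052, -0.0], [0.052, -0.999, -0.0], [-0.0, 0.0, -1.0]]
ft_force: [0.5, -0.3, -2.8]
width: 0.0115
clock: 9.55
ee_pos: [0.5699, 0.1376, 0.2654]
tool_rot: [[0.999, 0.052, 0.001], [0.052, -0.999, 0.0], [0.001, -0.0, -1.0]]
ft_force: [-3.0, 0.8, 4.4]
width: 0.0117
```

```bash
python3 -m jog '[[0,0,0.005,0],[0,0,0.01,0],[0,0,0.01,0],[0,0,0.01,0]]'
```

```text
clock: 9.95
ee_pos: [0.5699, 0.1376, 0.2654]
tool_rot: [[0.999, 0.053, 0.002], [0.053, -0.999, 0.0], [0.002, -0.0, -1.0]]
ft_force: [-3.7, 0.6, 9.2]
width: 0.0118
```

```bash
python3 -m jog '[[0,0.005,-0.005,0],[0,0.01,-0.005,0],[0,0.01,-0.005,0]]'; python3 -m jog '[[0,-0.01,0,0],[0,-0.02,0,0],[0,-0.02,0,0]]';  python3 -m jog '[[0,0.01,0,0.003],[0,0.01,0,0.005],[0,0.01,0,0.005]]';  python3 -m jog '[[0,0,0,-0.005],[0,0,0,-0.01],[0,0,0,-0.01]]'
```

```text
clock: 10.25
ee_pos: [0.5699, 0.1371, 0.2654]
tool_rot: [[0.999, 0.052, 0.002], [0.052, -0.999, 0.002], [0.002, -0.002, -1.0]]
ft_force: [-4.5, 2.4, 7.9]
width: 0.0114
clock: 10.55
ee_pos: [0.57, 0.1381, 0.2654]
tool_rot: [[0.999, 0.053, 0.001], [0.053, -0.999, -0.001], [0.001, 0.001, -1.0]]
ft_force: [-2.2, -1.9, 5.7]
width: 0.0115
clock: 10.85
ee_pos: [0.57, 0.1376, 0.2653]
tool_rot: [[0.999, 0.038, 0.002], [0.038, -0.999, 0.0], [0.002, -0.0, -1.0]]
ft_force: [-3.4, 0.9, 8.0]
width: 0.0118
clock: 11.15
ee_pos: [0.57, 0.1375, 0.2653]
tool_rot: [[0.998, 0.067, 0.002], [0.067, -0.998, 0.001], [0.002, -0.0, -1.0]]
ft_force: [-4.2, 0.1, 7.2]
width: 0.0115
```

```bash
python3 -m jog '[[0,0,-0.1,0.005],[0,0,-0.3,0.005],[0,0,-0.55,0.005],[0,0,-0.55,0.005]]'
python3 -m jog '[[-0.02,0.4,0,0],[-0.04,0.9,0,0]]'
python3 -m jog '[[-0.02,0.4,0,0],[-0.04,0.9,0,0]]'
python3 -m jog '[[0.1,0.4,0,-0.04],[0.2,0.7,0,-0.08],[0.25,0.8,0,-0.09],[0.25,0.8,0,-0.09],[0.25,0.8,0,-0.09],[0.25,0.8,0,-0.09],[0.25,0.8,0,-0.09]]'
python3 - <<'E'
from h import *
goto([0.6112,-.1247,0.226],0.336)
E
```

```text
clock: 11.55
ee_pos: [0.5709, 0.1378, 0.3224]
tool_rot: [[0.999, 0.052, 0.008], [0.052, -0.999, 0.003], [0.008, -0.002, -1.0]]
ft_force: [1.2, 0.5, -2.6]
width: 0.0116
clock: 11.75
ee_pos: [0.5702, 0.0479, 0.3178]
tool_rot: [[0.998, 0.055, -0.001], [0.055, -0.998, 0.0], [-0.001, -0.0, -1.0]]
ft_force: [0.6, -0.7, -3.4]
width: 0.0116
clock: 11.95
ee_pos: [0.5707, -0.0437, 0.3175]
tool_rot: [[0.999, 0.053, -0.001], [0.053, -0.999, 0.0], [-0.001, -0.0, -1.0]]
ft_force: [0.1, 0.3, -2.6]
width: 0.0115
clock: 12.65
ee_pos: [0.6, -0.1203, 0.3186]
tool_rot: [[0.944, 0.329, -0.0], [0.329, -0.944, 0.0], [-0.0, -0.0, -1.0]]
ft_force: [-0.7, -0.5, -2.3]
width: 0.0117
shift [0.0919 0.0785 0.9262] roll -0.0002
```

```bash
python3 -m jog '[[0.09,0.08,0,0],[0.09,0.08,0.3,0],[0.09,0.08,0.6,0],[0.09,0.08,0.8,0],[0.09,0.08,0.9,0],[0.09,0.08,0.91,0],[0.09,0.08,0.91,0]]'
python3 - <<'E'
from h import *
goto([0.6112,-.1247,0.226],0.336)
E
```

```text
clock: 13.35
ee_pos: [0.6119, -0.1255, 0.2286]
tool_rot: [[0.944, 0.329, 0.002], [0.329, -0.944, -0.0], [0.001, 0.001, -1.0]]
ft_force: [0.8, 0.6, -2.4]
width: 0.0117
shift [-0.0038 -0.0101  0.0264] roll -0.0002
```

```bash
python3 -m jog '[[0,0,0.01,0],[0,0,0.02,0],[0,0,0.025,0],[0,0,0.025,0]]'
python3 -m jog '[[0,0,0,0],[0,0,0,0],[0,0,0,0],[0,0,0,0]]' 0.45
python3 -m jog '[[0,0,-0.1,0],[0,0,-0.35,0],[0,0,-0.6,0],[0,0,-0.6,0],[0,0,-0.6,0],[0,0,-0.6,0]]'
python3 - <<'E'
from h import *
import pickle
# B centre expected = C centre -60mm along rack
goto([0.6112-.06*.9458,-.1247-.06*.3247,0.28],0.33)
c=cam('wrist'); im=vision.read_camera('wrist')[:,:,::-1].copy(); cv2.imwrite('pics/w7.png',im); pickle.dump(c,open('w7.pkl','wb'))
E
```

```text
clock: 13.75
ee_pos: [0.6114, -0.1259, 0.2255]
tool_rot: [[0.945, 0.328, 0.0], [0.328, -0.945, 0.0], [0.0, 0.0, -1.0]]
ft_force: [0.1, -0.3, -2.4]
width: 0.0121
clock: 14.15
ee_pos: [0.6115, -0.1259, 0.2256]
tool_rot: [[0.945, 0.328, 0.001], [0.328, -0.945, -0.0], [0.001, 0.0, -1.0]]
ft_force: [0.5, 0.1, -0.6]
width: 0.0387
clock: 14.75
ee_pos: [0.611, -0.1259, 0.2847]
tool_rot: [[0.945, 0.328, -0.001], [0.328, -0.945, 0.0], [-0.001, -0.001, -1.0]]
ft_force: [-0.3, -0.8, 0.3]
width: 0.0385
shift [-0.5938 -0.0122  0.0474] roll 0.0013
```

View pics/w7.png

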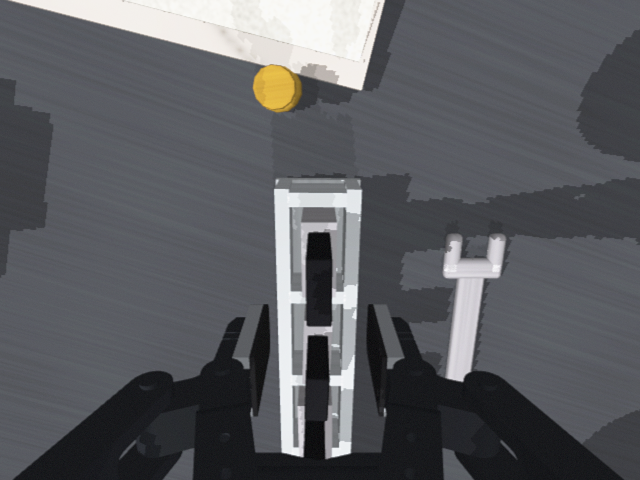

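C stands back in its slot (bar at u≈305–331, v≈233–325). Next plate B (bar at about u 305–329, v 335–420): move over it and measure.

```bash
python3 -m jog '[[-0.3,-0.01,0,0],[-0.59,-0.01,0,0],[-0.59,-0.01,0,0],[-0.59,-0.01,0,0],[-0.59,-0.01,0,0],[-0.59,-0.01,0,0]]'
python3 - <<'E'
from bar import *
c=cam('wrist'); im=vision.read_camera('wrist')[:,:,::-1].copy(); cv2.imwrite('pics/w8.png',im); pickle.dump(c,open('w8.pkl','wb'))
g=cv2.cvtColor(im,cv2.COLOR_BGR2GRAY); print(g[200:340,317].tolist()); print(g[290,290:345].tolist())
E
```

```text
clock: 15.4
ee_pos: [0.5561, -0.144, 0.285]
tool_rot: [[0.944, 0.329, 0.0], [0.329, -0.944, -0.0], [0.0, 0.0, -1.0]]
ft_force: [-0.7, 0.7, -0.2]
width: 0.0385
[41, 39, 42, 40, 40, 37, 119, 250, 250, 249, 250, 187, 131, 124, 123, 125, 125, 125, 125, 127, 128, 126, 122, 122, 134, 214, 230, 230, 230, 229, 229, 229, 230, 229, 229, 229, 230, 229, 230, 230, 177, 133, 56, 20, 22, 23, 23, 22, 22, 19, 18, 22, 21, 20, 22, 23, 24, 23, 18, 23, 18, 20, 22, 22, 19, 21, 19, 22, 21, 18, 23, 27, 27, 32, 30, 33, 28, 32, 31, 31, 31, 32, 33, 34, 33, 32, 32, 33, 34, 35, 32, 33, 34, 33, 33, 30, 34, 29, 31, 33, 36, 33, 34, 32, 32, 33, 33, 43, 42, 42, 46, 42, 43, 43, 44, 45, 44, 45, 45, 44, 47, 77, 121, 125, 157, 227, 178, 76, 25, 18, 23, 19, 25, 20, 24, 23, 20, 23, 20, 23]
[243, 181, 145, 144, 145, 145, 146, 144, 146, 146, 144, 149, 212, 232, 199, 114, 42, 38, 40, 42, 44, 42, 43, 42, 41, 38, 33, 32, 31, 34, 36, 35, 33, 30, 35, 32, 32, 34, 31, 27, 43, 121, 144, 146, 146, 145, 144, 145, 145, 145, 145, 144, 146, 181, 252]
```

View pics/w8.png

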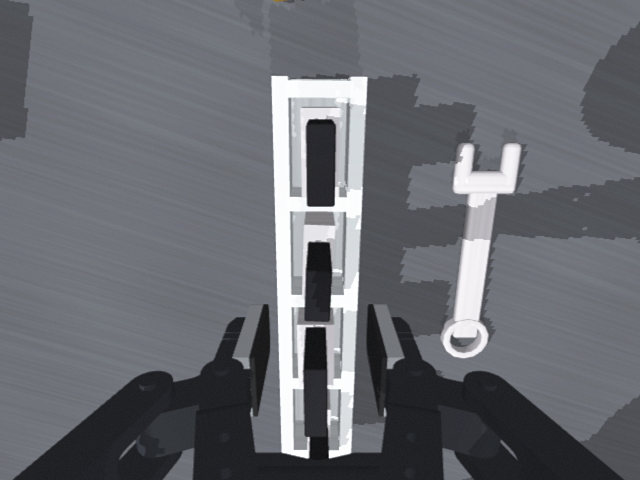

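```bash
python3 - <<'E'
from bar import *
c=pickle.load(open('w8.pkl','rb')); im=cv2.imread('pics/w8.png')
bar(c,im,range(275,318,3),(306,330))
n=ray(c,(317.5,321),.088); f=ray(c,(318,271),.088); f2=ray(c,(318,242),.048)
print(n,f,np.linalg.norm(n-f),f2, 'mid',(n+f)/2,(n+f2)/2)
E
```

```text
yaw 0.2879 line y at x=.53,.61 [-0.1451 -0.1214] resid 0.0001
yaw 0.3014 line y at x=.53,.61 [-0.1572 -0.1324] resid 0.00012
yaw 0.2947 line y at x=.53,.61 [-0.1511 -0.1269] resid 3e-05
width 11.303717349042564
[ 0.54211522 -0.14791926  0.088     ] [ 0.56618619 -0.13978575  0.088     ] 0.025407982018861353 [ 0.56589936 -0.13990856  0.048     ] mid [ 0.55415071 -0.1438525   0.088     ] [ 0.55400729 -0.14391391  0.068     ]
```

```bash
python3 - <<'E'
from h import *
goto([0.5544,-.1438,0.225],0.295)
E
```

```text
shift [-0.014  -0.0076  0.5992] roll 0.0127
```

```bash
python3 -m jog '[[-0.014,-0.008,0.1,0.013],[-0.014,-0.008,0.3,0.013],[-0.014,-0.008,0.5,0.013],[-0.014,-0.008,0.6,0.013],[-0.014,-0.008,0.6,0.013],[-0.014,-0.008,0.6,0.013]]'
python3 -m jog '[[0,0,0,0],[0,0,0,0],[0,0,0,0],[0,0,0,0],[0,0,0,0],[0,0,0,0]]' 0 30
python3 -m jog '[[0,0,-0.15,0],[0,0,-0.35,0],[0,0,-0.6,0],[0,0,-0.85,0],[0,0,-0.95,0],[0,0,-0.95,0],[0,0,-0.95,0]]'
python3 - <<'E'
from h import *
goto([0.570,.1375,0.32],0.0525)
E
```

```text
clock: 16.05
ee_pos: [0.5543, -0.144, 0.2256]
tool_rot: [[0.957, 0.29, 0.001], [0.29, -0.957, -0.0], [0.001, 0.0, -1.0]]
ft_force: [0.6, 0.3, 0.5]
width: 0.0384
clock: 16.65
ee_pos: [0.5542, -0.144, 0.2262]
tool_rot: [[0.957, 0.29, 0.002], [0.29, -0.957, -0.0], [0.002, 0.001, -1.0]]
ft_force: [0.3, 0.9, 6.2]
width: 0.0115
clock: 17.35
ee_pos: [0.5531, -0.1439, 0.3187]
tool_rot: [[0.957, 0.289, -0.003], [0.289, -0.957, 0.001], [-0.002, -0.002, -1.0]]
ft_force: [0.8, 0.6, -2.5]
width: 0.0117
shift [ 0.9751 -2.6451 -0.0115] roll 0.0766
```

```bash
python3 -m jog '[[0.05,-0.2,0,0],[0.15,-0.5,0,0],[0.32,-0.9,0,0]]'
python3 -m jog '[[0.15,-0.4,0,0],[0.32,-0.85,0,0]]'
python3 -m jog '[[0.15,-0.4,0,0.03],[0.25,-0.7,0,0.06],[0.33,-0.89,0,0.0765],[0.33,-0.89,0,0.0765],[0.33,-0.89,0,0.0765],[0.33,-0.89,0,0.0765],[0.33,-0.89,0,0.0765]]'
python3 - <<'E'
from h import *
goto([0.570,.1375,0.275],0.0525)
E
```

```text
clock: 17.65
ee_pos: [0.5574, -0.0488, 0.318]
tool_rot: [[0.958, 0.286, -0.005], [0.286, -0.958, -0.0], [-0.004, -0.001, -1.0]]
ft_force: [0.1, -0.2, -2.1]
width: 0.0117
clock: 17.85
ee_pos: [0.5637, 0.0431, 0.3181]
tool_rot: [[0.958, 0.288, -0.004], [0.288, -0.958, -0.001], [-0.004, -0.0, -1.0]]
ft_force: [1.4, -0.2, -2.2]
width: 0.0117
clock: 18.55
ee_pos: [0.57, 0.1357, 0.3197]
tool_rot: [[0.999, 0.052, -0.001], [0.052, -0.999, -0.001], [-0.001, 0.0, -1.0]]
ft_force: [0.4, -0.7, -2.6]
width: 0.0113
shift [ 0.0013 -0.0181  0.4472] roll -0.0001
```

```bash
python3 -m jog '[[0,-0.018,0.15,0],[0,-0.018,0.35,0],[0,-0.018,0.45,0],[0,-0.018,0.49,0],[0,-0.018,0.49,0],[0,-0.018,0.49,0],[0,-0.018,0.49,0]]'
python3 - <<'E'
from h import *
goto([0.570,.1375,0.233],0.0525)
E
```

```text
clock: 19.25
ee_pos: [0.5703, 0.1386, 0.2721]
tool_rot: [[0.999, 0.053, 0.002], [0.053, -0.999, 0.001], [0.002, -0.001, -1.0]]
ft_force: [0.1, -0.2, -1.9]
width: 0.0115
shift [-0.0047  0.0114  0.3914] roll 0.0003
```

```bash
python3 -m jog '[[-0.005,0.011,0,0],[-0.005,0.011,0.03,0],[-0.005,0.011,0.05,0],[-0.005,0.011,0.07,0],[-0.005,0.011,0.09,0],[-0.005,0.011,0.11,0],[-0.005,0.011,0.13,0],[-0.005,0.011,0.13,0]]'
python3 - <<'E'
from h import *
goto([0.570,.1375,0.233],0.0525)
E
```

```text
clock: 20.05
ee_pos: [0.5695, 0.1374, 0.2578]
tool_rot: [[0.999, 0.053, -0.001], [0.053, -0.999, -0.0], [-0.001, 0.0, -1.0]]
ft_force: [-0.2, 0.7, -2.9]
width: 0.0121
shift [ 0.0051 -0.0006  0.2479] roll 0.0002
```

```bash
python3 -m jog '[[0.005,0,0.05,0],[0.005,0,0.09,0],[0.005,0,0.13,0],[0.005,0,0.17,0],[0.005,0,0.2,0],[0.005,0,0.22,0],[0.005,0,0.24,0],[0.005,0,0.24,0],[0.005,0,0.24,0]]'
python3 - <<'E'
from h import *
goto([0.570,.1375,0.2315],0.0525)
E
```

```text
clock: 20.95
ee_pos: [0.5702, 0.1375, 0.2343]
tool_rot: [[0.999, 0.053, 0.0], [0.053, -0.999, 0.0], [0.0, -0.0, -1.0]]
ft_force: [-0.9, 0.4, -1.6]
width: 0.0117
shift [-0.0016 -0.0001  0.0277] roll 0.0003
```

```bash
python3 -m jog '[[0,0,0.01,0],[0,0,0.02,0],[0,0,0.025,0],[0,0,0.025,0]]'; python3 -m jog '[[0,0,0.005,0],[0,0,0.01,0],[0,0,0.01,0]]'
```

```text
clock: 21.35
ee_pos: [0.5702, 0.1375, 0.2323]
tool_rot: [[0.999, 0.054, 0.0], [0.054, -0.999, 0.0], [0.0, -0.0, -1.0]]
ft_force: [-0.8, -0.5, 0.9]
width: 0.0114
clock: 21.65
ee_pos: [0.5702, 0.1375, 0.2323]
tool_rot: [[0.999, 0.054, 0.001], [0.054, -0.999, -0.0], [0.001, 0.0, -1.0]]
ft_force: [-3.1, 0.3, 8.2]
width: 0.0113
```

```bash
python3 -m jog '[[0,0,-0.01,0],[0,0,-0.01,0],[0,0,-0.01,0],[0,0,-0.01,0],[0,0,-0.01,0]]' 0.4
python3 -m jog '[[0,0,-0.1,0],[0,0,-0.3,0],[0,0,-0.5,0],[0,0,-0.7,0],[0,0,-0.9,0],[0,0,-0.9,0],[0,0,-0.9,0],[0,0,-0.9,0]]'
python3 - <<'E'
from bar import *
c=cam('wrist'); im=vision.read_camera('wrist')[:,:,::-1].copy(); cv2.imwrite('pics/w9.png',im); pickle.dump(c,open('w9.pkl','wb'))
im=vision.read_camera('side')[:,:,::-1].copy();cv2.imwrite('pics/s9.png',cv2.resize(im[180:400,240:480],None,fx=2.5,fy=2.5))
E
```

```text
clock: 22.15
ee_pos: [0.5701, 0.1375, 0.2315]
tool_rot: [[0.999, 0.053, -0.0], [0.053, -0.999, -0.0], [-0.0, 0.0, -1.0]]
ft_force: [0.2, -0.1, -1.5]
width: 0.0339
clock: 22.95
ee_pos: [0.5697, 0.1373, 0.3209]
tool_rot: [[0.999, 0.053, -0.002], [0.053, -0.999, -0.0], [-0.002, 0.0, -1.0]]
ft_force: [-1.1, -0.4, -0.3]
width: 0.0339
```

View pics/w9.png

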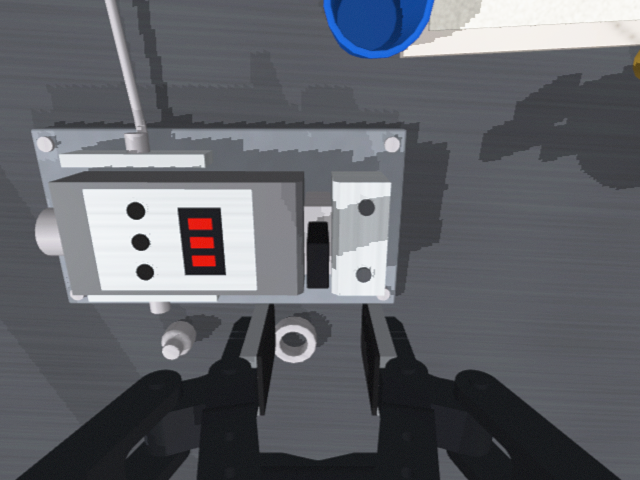

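View pics/s9.png

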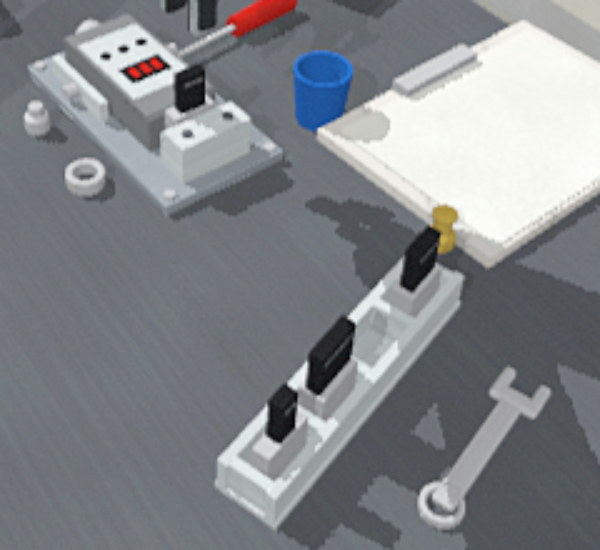

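```bash
python3 - <<'E'
from bar import *
c=pickle.load(open('w9.pkl','rb'))
n=ray(c,(318,289),.094); f=ray(c,(318,222),.054); print('bar',n,f,(n+f)/2,np.linalg.norm((n-f)[:2]))
for uv in [(302,181),(304,293),(334,182),(333,295)]: print(ray(c,uv,.052).round(4))
E
```

```text
bar [0.55662147 0.13703143 0.094     ] [0.58206266 0.13834733 0.054     ] [0.56934206 0.13768938 0.074     ] 0.025475195824214623
[0.6063 0.1491 0.052 ]
[0.5328 0.1449 0.052 ]
[0.6067 0.1301 0.052 ]
[0.5323 0.1259 0.052 ]
```

```bash
python3 -c "
from plant import job,robot
print(robot.state()['clock'],robot.state()['ft_force']); print(job.hand_in())"
```

```text
23.05 [-0.14993862 -0.30909858  0.13996889]
the job is handed in; nothing more can be done
None
```

Plate B (16.5 mm) is standing in the gap, and I handed the job in at 23 s.

- **Choosing the plate:** From the camera I measured the gap at about 18.5 mm. I did not try plate D (21.5 mm), because the gap is clearly too small for it.
- **Plate C (19 mm):** I tried it first, with a light push of about 12 N at most. It stopped at the bevelled edge and stayed stopped when I shifted it sideways by about 0.5 mm each way and turned it slightly. I put it back in its own slot.
- **Plate B (16.5 mm):** It slid in without resistance and met the floor with the foot at about 12 mm, the height of the slab top.

**Last checks:**
- **Plate B:** It stands upright and fully down. Its centre is within about 1 mm of mid-way along the gap, and the gripper is clear of it.
- **Other plates:** A, C and D are in their rack slots.
- **Bystanders:** Those in view looked undisturbed. I did not look at the spare detector again.
- **Gap readings:** Readings at the foot of the walls ran up to about 19.5 mm, against about 18.5 mm at the top. That left plate C open until the trial settled it.

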